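# Press the round head onto the tube rotator

### The arm

A 7-joint arm with a two-finger parallel gripper is mounted at the origin on the work surface. World frame = base frame: x ahead of the robot, y to its left, z up, the work surface at z = 0. Lengths are in m, angles in rad, forces in N, time in s.
With the tool pointing down it reaches from about 0.35 to 0.9 m from the base axis. Payload 8.1 kg.
Tool frame: the origin (TCP) lies on the centre line of the jaws, within the pads' length; the fingertips stand 17 mm ahead of it and the grasp point (between the pads) lies 2 mm behind it; z points along the fingers, y is the direction in which the jaws open and shut (so a half turn about z gives the same grasp; the last joint's range is limited). The gripper opens to 92 mm and grips with 3 to 60 N. Pads are 19 mm wide; open, the fingers measure 130 mm over their backs; the gripper's body (75 mm by 190 mm) begins 47 mm behind the grasp point.
Start: joints at [-1.429, 0.434, 0.025, 1.573, -0.012, 1.134, -0.075], TCP at [0.152, 0.606, 0.244] pointing down, gripper open.
Joint ranges: [-2.62, 2.62], [-0.44, 2.09], [-1.27, 1.32], [0.08, 2.57], [-1.32, 4.46], [0.12, 2], [-2.74, 2.74]. Speed limits (rad/s): [2.22, 2.22, 3.01, 3.01, 3.14, 3.14, 3.14].

### API

Orientations are given as a rotation vector (axis times angle).
In Python, from cell import arm, imaging, job gives the robot as it stands.
- The arm moves only by the tool jog_arm, never from a script. Its argument "moves" is a list of rows, each an object with "fingers": the closure, from -1 (fully open) to 1 (shut); "xyz": the shift along the tool's x, y, z in cm, a list of three; "angular": the turn, a rotation vector about the tool's x, y, z in rad, a list of three. In form: [{"fingers": fingers, "xyz": [dx, dy, dz], "angular": [ax, ay, az]}, ...]. A call has 1 to 12 rows; each row is the pose to reach, as a shift and turn from the pose commanded when the call began, along the tool's axes at that moment; what a row does not reach only later rows make up. A row lasts 1/8 s, in which the tool goes at most 62.5 mm and 10.7 degrees, less where a joint would pass 70% of its speed; a pose out of reach is approached as far as the arm can. A call with a gripper value outside its range is refused whole. The fingers move at their own pace and stop on an object; "grip_force" is the grip in N (left out, the last holds). Time passes only in rows, so rows that repeat a pose let the fingers close. It gives the time, the measured TCP pose, the force and the opening at its end, in the units of the state.
- arm.observe(): the state, without advancing time (a new reading comes with each control period).
- imaging.get_image(name): name is "side" or "top"; returns the picture (480x640x3 uint8, red, green, blue); there is no depth.
- imaging.camera_params(name): a dict with "fx", "fy", "cx", "cy" (pixels), "dist" ([k1, k2, p1, p2, k3] as OpenCV has them; the pictures are not rectified), "rvec" (rotation vector, rad) and "tvec" (3), from world to camera coordinates, as OpenCV has them. Camera axes: x right, y down, z forward; pixel columns grow to the right and rows downward; lengths in m; the calibration is good to about 2 mm. A picture is of the moment at which its call begins. camera_params takes no time and is no camera call.
- job.sign_off(): hands the job in, once; it reports no verdict.
The state is a dict: "clock": time; "joints": joint angles; "dq": joint speeds; "joint_efforts": joint torques, N m; "position": TCP position; "ee_rot": TCP orientation; "force": force on the tool from outside, world axes, zero at the start; "ft_torque": the same for the moment, N m; "width": opening from 0.0 (shut) to 1.0 (fully open).
Only numpy, scipy, OpenCV 4.12 (cv2) and the standard library are available. Lean on these libraries where they do the work, as an engineer would, in place of code of your own. Each camera call takes 0.05 s, during which the arm holds its last target. There are 200 camera calls.

### The job

Fit the round head on the tube rotator: hold it by its hub, turn it until the slot in the hub takes the flats at the end of the leaning drive shaft, and press it firmly down the shaft until its underside sits flush on the shaft's flange and the taper holds it by itself. Then let go, and leave the bar head, the tube rack and the specimen jar standing where they are.

Things in the scene. Friction and masses are not known exactly. Their poses are not given: they have to be found in the camera images.
- round_head_hub (a point): Hub centre of the ROUND head, the part to fit: white disc 150 mm wide, 6 mm thick, lying underside down, six grey clips near its rim (15 mm high, 62 mm out). The hub rises from its middle: top 50 mm above the underside (this point: 25 mm), 43 mm long with rounded ends along x, 34 mm across two upright flats facing +y and -y, the place to grip. z: head's axis, up. Mass 0.13 to 0.2 kg.
- round_head_mouth (a point): Same head, same axes: centre of its underside, 25 mm below round_head_hub. Here the hub's tapered socket opens, about 22 mm wide. It narrows up to the slot, whose lower edge is 29 mm above the underside.
- round_head_slot (a point): Same head, same axes: centre of the hub's top, 50 mm above the underside. The slot runs through the top 21 mm of the hub: 16.8 mm long along x, 10.4 mm wide along y, so its long side is parallel to the grip flats.
- shaft_seat (a point): On the drive shaft's axis, at the upper face of its flange (30 mm wide), where the head's underside must come to rest. z: outward along the shaft, which leans 22 degrees from vertical towards the rotator's front; x: up the sloping face; y: level. The rotator and this point do not move; the shaft can turn about z.
- shaft_taper (a point): Half-way along the shaft's taper, 14 mm above shaft_seat, same axes. Steel, split in four springy quarters, 24 mm wide at the flange, 18 mm at 28 mm. It touches the socket when the head is about 8 mm short of home and grips harder from there: the last part takes 14 to 22 N along the shaft, then the flange stops it. Its own weight leaves the head 3 mm or more short. Home, it holds against 10 N.
- shaft_tip (a point): End of the shaft, 44 mm above shaft_seat, same axes. Above the taper two flats leave a blade 12.8 x 6.8 mm, last 2 mm chamfered. Its turn is NOT reported: its long side lies within 60 degrees either way of this x; find it by sight or touch. Unaligned, the head stops on it 15 mm short of home; within about 10 degrees it drops in. The shaft turns stiffly (0.06 N m); pushing hard drags it round.
- rotator: The tube rotator, fixed: a white housing 200 mm from front (-x) to back, 180 mm wide, 66 mm high in front and about 147 mm at the back, with a grey sloping top from which the shaft stands out square, near the middle. Origin: centre of its underside on the bench; z up. Knob and switch are on its front.
- bar_head_hub (a point): Centre (25 mm above the underside) of the hub of the BAR head, a bystander: the same hub on a white bar 190 x 50 x 6 mm, long along x, with two pairs of grey jaws 28 mm high. Leave it.
- tube_rack: Bystander: blue rack of tubes, 70 (x) x 200 (y) mm, 102 mm high with the tubes. Origin: centre of its underside.
- specimen_jar: Bystander: white jar with an orange lid, 68 mm wide, 75 mm high. Origin: centre of its underside; z up.
Things that resemble listed ones, but are neither listed nor needed, are in the scene too. What is meant by the part that bears round_head_hub is not green or purple, and is the smaller of those in its own colour.

How it is judged:
At the end, for the whole second after the job is handed in: The round head sits home on the shaft: its underside within 1.5 mm of the flange's face, centred on it within 3 mm, its axis within 1.7 degrees of the shaft's, held by the taper alone with the gripper off it (z of round_head_mouth in the frame of shaft_seat below 0.0015 m and distance between round_head_mouth and shaft_seat below 0.003 m and angle between the z axis of round_head_mouth and the z axis of shaft_seat, either way round below 0.03 rad); the robot touches nothing.
It fails at once if the bar head is shoved (over 30 mm) (distance of bar_head_hub from where it was at the start of the episode above 0.03 m).
It fails at once if the tube rack is shoved (over 30 mm) (distance of tube_rack from where it was at the start of the episode above 0.03 m).
It fails at once if the specimen jar is shoved (over 30 mm) or knocked over (distance of specimen_jar from where it was at the start of the episode above 0.03 m or angle between specimen_jar's own z axis and vertical above 0.3 rad).
It also fails if it takes over 61 s, if anything falls off the work surface, if the arm or the gripper's body presses on something with over 40 N, if the wrist force passes 120 N, or if a joint passes its speed limit or range.

## Working session

There is one attempt and no reset: what is moved stays moved. The work goes in short steps, Python scripts to look and compute and a tool call to move; the robot and the scene stay as the last step left them, time stands still between calls to the robot, and variables do not carry over. Pictures are saved under pics/ and viewed, about 8 in all and at most 12, crops included, and the job is handed in when it is done.

Besides the shell and the picture viewer there is one more tool, called after "Emit:" as name(argument=value, ...), one argument or row to a line, values as JSON. jog_arm: Moves the arm, as the interface text tells. Its arguments: {"type":"object","properties":{"moves":{"type":"array"},"grip_force":{"type":"number"}},"required":["moves"]}

```bash
mkdir -p pics; cat > h.py <<'E'
import numpy as np, cv2
from cell import arm, imaging, job
from scipy.spatial.transform import Rotation as R
def cam(n):
    p=imaging.camera_params(n); K=np.array([[p['fx'],0,p['cx']],[0,p['fy'],p['cy']],[0,0,1.]])
    return K,np.array(p['dist'],float),np.array(p['rvec'],float),np.array(p['tvec'],float)
def ray(n,uv):
    K,d,r,t=cam(n); x=cv2.undistortPoints(np.array([[uv]],float),K,d)[0,0]
    M=R.from_rotvec(r).as_matrix(); v=M.T@np.array([x[0],x[1],1]); return -M.T@t, v/np.linalg.norm(v)
def onz(n,uv,z):
    c,v=ray(n,uv); return c+v*(z-c[2])/v[2]
def proj(n,P):
    K,d,r,t=cam(n); return cv2.projectPoints(np.atleast_2d(np.array(P,float)),r,t,K,d)[0][:,0]
def tri(uv1,uv2):
    c1,a=ray('top',uv1); c2,b=ray('side',uv2)
    s=np.linalg.lstsq(np.c_[a,-b],c2-c1,rcond=None)[0]; p,q=c1+s[0]*a,c2+s[1]*b
    return (p+q)/2,np.linalg.norm(p-q)
def snap(n,f):
    im=imaging.get_image(n)[:,:,::-1].copy(); cv2.imwrite('pics/'+f,im); return im
E
python3 - <<'E'
from h import *
a=snap('top','t0.png'); b=snap('side','s0.png')
for n in('top','side'):
    c,v=ray(n,(320,240)); print(n,c,v,imaging.camera_params(n)['fx'])
print(arm.observe())
E
```

```text
top [0.36950778 0.10030429 1.33250041] [ 0.17181981  0.00955938 -0.98508201] 449.36252289560025
side [-0.02551673 -0.91770971  1.05710876] [ 0.37787732  0.67530469 -0.63338165] 593.495299501834
{'clock': 0.1, 'joints': array([-1.42862687,  0.43513251,  0.0249665 ,  1.57395968, -0.01158986,
        1.13401729, -0.075118  ]), 'dq': array([-0.00023901, -0.00188659,  0.00116752, -0.00415994, -0.00031979,
       -0.00053841, -0.00093403]), 'joint_efforts': array([ 3.38062149e-03, -6.69126749e+01,  9.87978615e-01, -3.15145004e+01,
       -6.05464960e-02,  3.75054928e-02,  1.69558729e-05]), 'position': array([0.15140382, 0.60595443, 0.24305424]), 'ee_rot': array([-3.83638110e-01, -3.11804285e+00,  2.15440499e-03]), 'force': array([ 0.12702372, -0.41870138, -0.40633307]), 'ft_torque': array([ 0.02240605, -0.02961006,  0.02936624]), 'width': 0.9981530854385551}
```

View pics/t0.png

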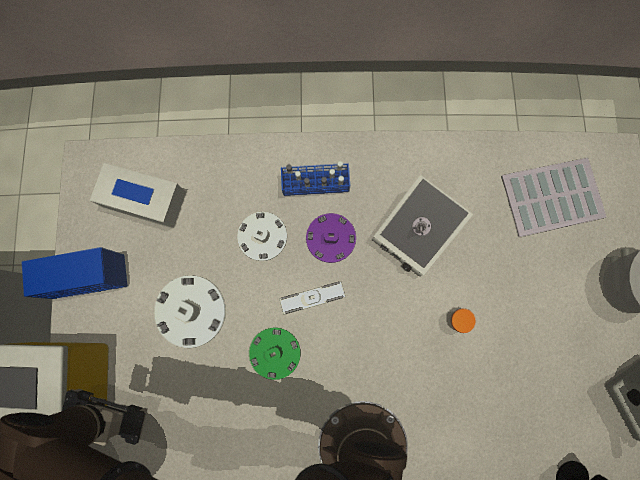

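View pics/s0.png

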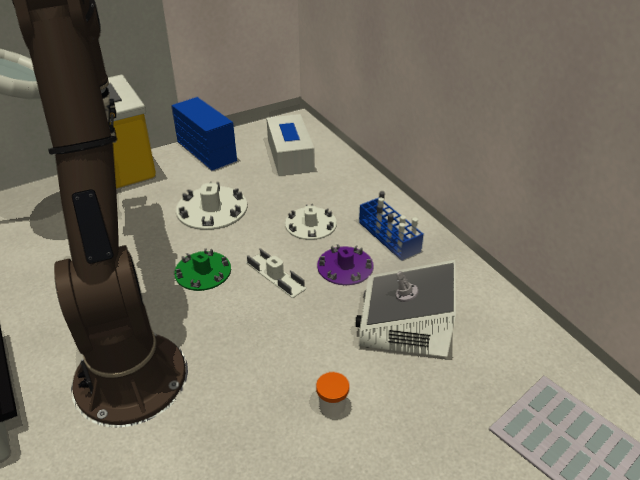

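Round-head candidates in the top view are white (262,236), larger white (190,311), green (275,353) and purple (331,237). The one meant is white (262,236), because it is neither green nor purple and is the smaller of the two white ones. Next is an enlarged crop to confirm it, including the shaft.

```bash
python3 - <<'E'
from h import *
t=cv2.imread('pics/t0.png'); s=cv2.imread('pics/s0.png')
def crop(im,u,v,w,h): return cv2.resize(im[v:v+h,u:u+w],(400,300),interpolation=cv2.INTER_CUBIC)
o=np.vstack([np.hstack([crop(t,222,206,80,60),crop(s,270,190,80,60)]),np.hstack([crop(t,401,211,40,30),crop(s,384,268,40,30)])])
cv2.imwrite('pics/c0.png',o)
# disc ellipse, top view
for n,im,(u,v) in(('top',t,(262,236)),('side',s,(310,222)),('top',t,(190,311))):
    hsv=cv2.cvtColor(im,cv2.COLOR_BGR2HSV); m=((hsv[...,2]>190)&(hsv[...,1]<40)).astype(np.uint8)
    m=cv2.morphologyEx(m,cv2.MORPH_OPEN,np.ones((2,2)))
    k,l,st,ce=cv2.connectedComponentsWithStats(m)
    W=l[v-40:v+40,u-40:u+40]; i=np.bincount(W[W>0]).argmax()
    c=max(cv2.findContours((l==i).astype(np.uint8),0,1)[0],key=len)
    e=cv2.fitEllipse(cv2.convexHull(c)); print(n,e,st[i])
    P=np.array([onz(n,p[0],.006) for p in cv2.convexHull(c).astype(float)])
    A=np.c_[2*P[:,:2],np.ones(len(P))]; q=np.linalg.lstsq(A,(P[:,:2]**2).sum(1),rcond=None)[0]
    print('centre',q[:2],'r',np.sqrt(q[2]+q[0]**2+q[1]**2))
# rotator outline, top
for nm,p in (('L',(373,236)),('F',(418,275)),('R',(471,213)),('B',(422,178))): print(nm,onz('top',p,.1))
E
```

```text
top ((262.65478515625, 236.5452423095703), (47.85313034057617, 48.80126190185547), 66.67449188232422) [ 239  213   49   48 1392]
centre [0.61499488 0.285754  ] r 0.07346879418932431
side ((311.2664794921875, 222.57252502441406), (32.084922790527344, 50.25931930541992), 89.29430389404297) [286 206  51  33 722]
centre [0.6202074  0.28732604] r 0.07474632386211803
top ((189.93896484375, 312.1097412109375), (68.78643035888672, 71.9177474975586), 15.811014175415039) [ 156  277   69   72 2956]
centre [0.39134508 0.50337097] r 0.10544638752638966
L [ 0.59337709 -0.03562694  0.1       ]
F [ 0.48215359 -0.15671539  0.1       ]
R [ 0.65542736 -0.31678818  0.1       ]
B [ 0.75965942 -0.18181063  0.1       ]
```

View pics/c0.png

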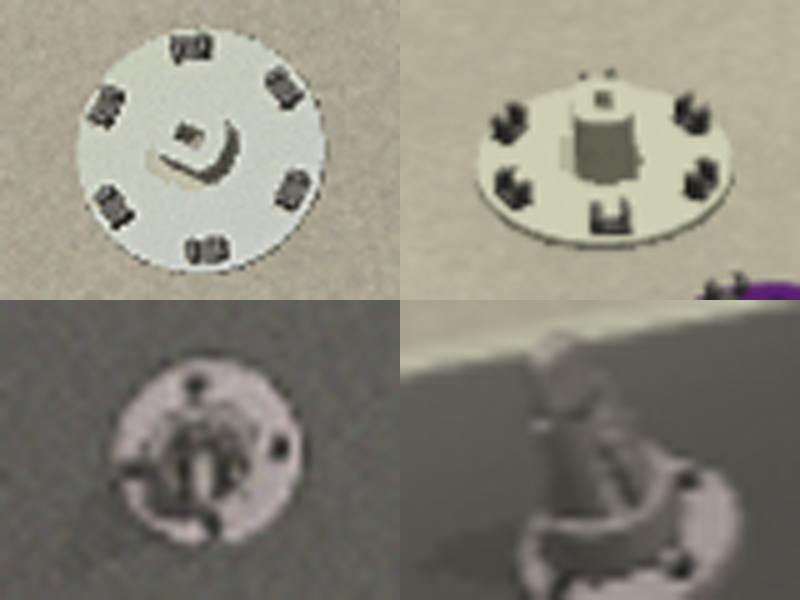

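The crop confirms it: a white disc of r≈75 mm at (262,236), with clips and hub. The other white disc has r≈105 mm. The flange is at about (422,226) in the top view. A bright stripe on it, likely the blade end, runs vertically in the image, near world x. Next I'll refine the shaft and hub yaw on averaged frames.

```bash
python3 - <<'E'
from h import *
avg={n:np.mean([imaging.get_image(n)[:,:,::-1].astype(float) for _ in range(6)],0) for n in('top','side')}
np.savez('avg0.npz',**avg)
def up(im,u,v,w,h,k): return cv2.resize(np.clip(im[v:v+h,u:u+w]*1.3,0,255).astype(np.uint8),(w*k,h*k),interpolation=cv2.INTER_CUBIC)
o=np.hstack([up(avg['top'],408,212,28,42,14),up(avg['side'],382,264,28,42,14)]); cv2.imwrite('pics/c1.png',o)
# rotator edges
f=[onz('top',p,.066) for p in((373,236),(418,275))]; b=[onz('top',p,.147) for p in((471,213),(422,178))]
for e in(f,b): d=e[0]-e[1]; d=d if d[1]>0 else -d; print('width',np.linalg.norm(d),'heading',np.degrees(np.arctan2(d[1],d[0]))-90,(e[0]+e[1])/2)
# clips & hub yaw
t=avg['top']; c=np.array([.6165,.2862]); g=t.mean(2)
m=(g<110).astype(np.uint8); k,l,st,ce=cv2.connectedComponentsWithStats(m)
for i in range(1,k):
    p=onz('top',ce[i],.012)[:2]-c
    if .05<np.hypot(*p)<.075 and st[i,4]>3: print('clip',ce[i].round(1),np.hypot(*p).round(4),np.degrees(np.arctan2(p[1],p[0])).round(1))
for z in(.03,.05): print(z,onz('top',(222+190/5,206+135/5),z))
E
```

```text
width 0.16895303944069665 heading -42.568437590963306 [ 0.54240693 -0.10159118  0.066     ]
width 0.16403487634849517 heading -37.67595871689028 [ 0.69465279 -0.23596767  0.147     ]
clip [259.9 215.3] 0.0624 6.7
clip [278.3 223.7] 0.0599 -54.2
clip [243.3 226.7] 0.0636 64.0
clip [280.2 243.6] 0.06 -115.2
clip [244.5 247.3] 0.0634 123.5
clip [263.1 255.9] 0.0619 -177.3
0.03 [0.6207545  0.29016355 0.03      ]
0.05 [0.61689659 0.28724824 0.05      ]
```

View pics/c1.png

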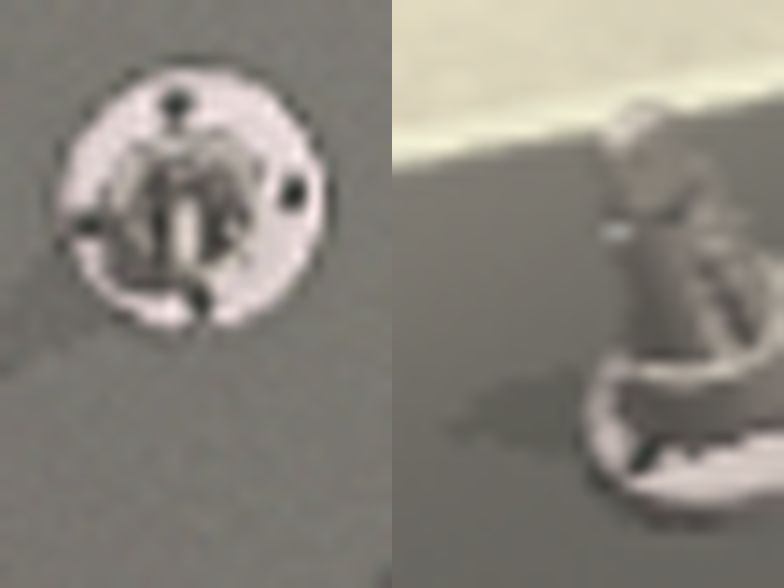

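Clips give a hub yaw of 64.6° (mod 180), which agrees with the hub's flat side. The big bright ring is a fixed 50 mm plate with four screws, and the smaller 30 mm flange sits inside it. I'll start the grasp now and refine the shaft later. This script works out the move numbers.

```bash
cat >> h.py <<'E'
def down(yaw): # tool pointing down, tool x heading yaw (deg)
    x=np.array([np.cos(np.radians(yaw)),np.sin(np.radians(yaw)),0]); z=np.array([0,0,-1.]); return R.from_matrix(np.c_[x,np.cross(z,x),z])
def go(P,Rt):
    s=arm.observe(); R0=R.from_rotvec(s['ee_rot'])
    print('t',round(s['clock'],2),'xyz cm',(R0.inv().apply(np.array(P)-s['position'])*100).round(2),'ang',(R0.inv()*Rt).as_rotvec().round(4),'F',s['force'].round(1),'w',round(s['width'],3))
E
python3 - <<'E'
from h import *
go([.6165,.2862,.12],down(64.6)); print(arm.observe()['joints'])
E
```

```text
t 0.7 xyz cm [-52.88 -19.79  12.38] ang [ 0.     -0.      1.7692] F [-0.1 -0.4  0.5] w 0.998
[-1.42859387  0.43447816  0.02499615  1.57317119 -0.01160351  1.1340486
 -0.07512258]
```

Emit:
jog_arm(
  moves=[
    {"fingers": -1, "xyz": [-5.3, -2, 0], "angular": [0, 0, 0.18]},
    {"fingers": -1, "xyz": [-10.6, -4, 0], "angular": [0, 0, 0.36]},
    {"fingers": -1, "xyz": [-15.9, -6, 0], "angular": [0, 0, 0.54]},
    {"fingers": -1, "xyz": [-21.2, -8, 0], "angular": [0, 0, 0.71]},
    {"fingers": -1, "xyz": [-26.4, -9.9, 2], "angular": [0, 0, 0.88]},
    {"fingers": -1, "xyz": [-31.7, -11.9, 4], "angular": [0, 0, 1.06]},
    {"fingers": -1, "xyz": [-37, -13.8, 6], "angular": [0, 0, 1.24]},
    {"fingers": -1, "xyz": [-42.3, -15.8, 8], "angular": [0, 0, 1.42]},
    {"fingers": -1, "xyz": [-47.6, -17.8, 10], "angular": [0, 0, 1.6]},
    {"fingers": -1, "xyz": [-52.9, -19.8, 12], "angular": [0, 0, 1.769]},
    {"fingers": -1, "xyz": [-52.9, -19.8, 12.4], "angular": [0, 0, 1.769]},
    {"fingers": -1, "xyz": [-52.9, -19.8, 12.4], "angular": [0, 0, 1.769]},
  ],
  grip_force=60,
)

```text
clock: 2.2
position: [0.6162, 0.2864, 0.1191]
ee_rot: [-2.654, -1.68, 0.002]
force: [-0.2, 0.6, -0.8]
width: 1.001
```

```bash
python3 - <<'E'
from h import *
print(arm.observe()['joints'].round(2)); go([.6165,.2862,.033],down(64.6))
# refined shaft: more frames, wide crops
avg={n:np.mean([imaging.get_image(n)[:,:,::-1].astype(float) for _ in range(6)],0) for n in('top','side')}
np.savez('avg1.npz',**avg)
o=np.clip(avg['side'][262:310,374:434]*1.4,0,255).astype(np.uint8); cv2.imwrite('pics/c2.png',cv2.resize(o,(720,576),interpolation=cv2.INTER_CUBIC))
g=avg['top'].mean(2); print('top view gripper check only')
m=(avg['top'][200:255,395:450].min(2)>150).astype(np.uint8)
c=max(cv2.findContours(m,0,1)[0],key=len); e=cv2.fitEllipse(cv2.convexHull(c)); print('plate ellipse top',e[0][0]+395,e[0][1]+200,e[1],e[2])
E
```

```text
[-0.82  0.67  0.49  1.59 -0.36  0.97 -0.65]
t 2.2 xyz cm [0.   0.04 8.61] ang [-0.0012  0.0006  0.001 ] F [-0.2  0.6 -0.8] w 1.001
top view gripper check only
plate ellipse top 421.5768070220947 225.51846313476562 (17.318126678466797, 17.952054977416992) 134.7365264892578
```

View pics/c2.png

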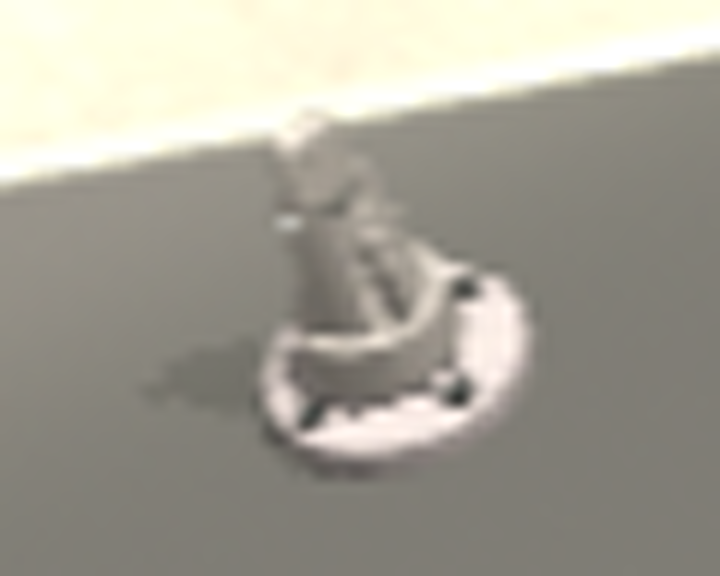

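The side crop (12×, origin (374,262)) shows the plate centred near (398,360), the flange front rim at about y=345, and the blade with its bright end face from (275,140) to (325,115). Below the end is a broad face seen nearly head on, with a shoulder at (290,215). Now I'll descend to grasp while computing the shaft.

Emit:
jog_arm(
  moves=[
    {"fingers": -1, "xyz": [0, 0, 4], "angular": [0, 0, 0]},
    {"fingers": -1, "xyz": [0, 0, 7], "angular": [0, 0, 0]},
    {"fingers": -1, "xyz": [0, 0, 8.6], "angular": [0, 0, 0]},
    {"fingers": -1, "xyz": [0, 0, 8.6], "angular": [0, 0, 0]},
    {"fingers": 1, "xyz": [0, 0, 8.6], "angular": [0, 0, 0]},
    {"fingers": 1, "xyz": [0, 0, 8.6], "angular": [0, 0, 0]},
    {"fingers": 1, "xyz": [0, 0, 8.6], "angular": [0, 0, 0]},
    {"fingers": 1, "xyz": [0, 0, 8.6], "angular": [0, 0, 0]},
    {"fingers": 1, "xyz": [0, 0, 8.6], "angular": [0, 0, 0]},
    {"fingers": 1, "xyz": [0, 0, 8.6], "angular": [0, 0, 0]},
  ],
  grip_force=60,
)

```text
clock: 4.05
position: [0.6167, 0.2861, 0.0337]
ee_rot: [-2.655, -1.679, -0.0]
force: [-1.0, -0.5, -0.4]
width: 0.396
```

```bash
python3 - <<'E'
from h import *
s=arm.observe(); print(s['clock'],s['position'],s['width']*92,s['force'],s['joints'].round(2))
d=np.load('avg1.npz')
m=(d['side'][262:310,374:434].min(2)>145).astype(np.uint8); m[:24]=0
c=np.vstack(cv2.findContours(m,0,1)[0]); e=cv2.fitEllipse(cv2.convexHull(c)); print(e)
ps=(e[0][0]+374,e[0][1]+262); C,err=tri((421.58,225.52),ps); print('plate',C,err)
n0=lambda h:np.array([-np.sin(np.radians(22))*np.cos(h),-np.sin(np.radians(22))*np.sin(h),np.cos(np.radians(22))])
def plane(n,uv,P,nn): c,v=ray(n,uv); return c+v*((P-c)@nn)/(v@nn)
T=lambda a,b:(408+a/14-.5+.0,212+b/14-.5); S=lambda a,b:(374+a/12-.5,262+b/12-.5)
h=np.radians(-41); 
for _ in range(3):
    n=n0(h); x=np.array([np.cos(h)*np.cos(np.radians(22)),np.sin(h)*np.cos(np.radians(22)),np.sin(np.radians(22))]); y=np.cross(n,x)
    A=[]
    for p in((177,103),(293,193),(85,225),(198,300)):
        q=plane('top',T(*p),C,n)-C; A.append((q@x,q@y))
    A=np.array(A)-np.mean(A,0); an=np.degrees(np.arctan2(A[:,1],A[:,0])); print(np.hypot(*A.T).round(4),an.round(1))
    h+=np.radians(np.mean((an%90)-45)); print('heading',np.degrees(h))
for k in(0,.005,.01,.015,.02,.044,.049,.054,.059):
    P=C+k*n; a=proj('top',P)[0]; b=proj('side',P)[0]; print(k,((a-(407.5,211.5))*14).round(0),((b-(373.5,261.5))*12).round(0))
# scale
print('mm per crop px side', np.linalg.norm(C-ray('side',ps)[0])/593*1000/12)
E
```

```text
4.05 [0.61671339 0.28606543 0.03374747] 36.47223752947006 [-0.98366004 -0.52358314 -0.37853752] [-0.79  0.77  0.44  1.64 -0.42  0.82 -0.61]
((33.84466552734375, 31.039329528808594), (9.668678283691406, 22.51628875732422), 64.56416320800781)
plate [ 0.61980986 -0.17158723  0.10871655] 0.0009840223803020767
[0.0205 0.0207 0.0207 0.019 ] [  45.7  -43.8  140.4 -134.5]
heading -39.04127564399274
[0.0206 0.0207 0.0207 0.0191] [  43.9  -45.6  138.5 -136.3]
heading -38.932196609200794
[0.0206 0.0207 0.0207 0.0191] [  43.8  -45.7  138.4 -136.4]
heading -38.9261367730657
0 [198. 194.] [410. 379.]
0.005 [198. 197.] [402. 360.]
0.01 [197. 199.] [394. 342.]
0.015 [196. 202.] [386. 323.]
0.02 [196. 204.] [379. 304.]
0.044 [193. 217.] [341. 212.]
0.049 [192. 220.] [333. 193.]
0.054 [191. 222.] [325. 174.]
0.059 [191. 225.] [317. 154.]
mm per crop px side 0.19230286413892586
```

```bash
cat > shaft.py <<'E'
from h import *
th=np.radians(22); h=np.radians(-39.5)
X=np.array([np.cos(h)*np.cos(th),np.sin(h)*np.cos(th),np.sin(th)]); N=np.array([-np.sin(th)*np.cos(h),-np.sin(th)*np.sin(h),np.cos(th)]); Y=np.cross(N,X)
E
python3 - <<'E'
from shaft import *
d=np.load('avg1.npz'); s=lambda a,b:(374+a/12-.5,262+b/12-.5); t=lambda a,b:(408+a/14-.5,212+b/14-.5)
C,e=tri((421.58,225.52),s(398,357)); print('plate',C.round(4),e)
Tp,e=tri(t(189,228),s(302,127)); print('tip',Tp.round(4),e,'axis tip-plate',(Tp-C)@N,(Tp-C)@X,(Tp-C)@Y)
S1=Tp-.044*N; print('seat from tip',S1.round(4))
F,e=tri(t(196,204),s(373,285)); print('flange',F.round(4),e,(F-C)@N)
g=d['top'].mean(2); print(g[222:235,415:429].round(0).astype(int))
for a in range(-60,61,15):
    v=np.cos(np.radians(a))*X+np.sin(np.radians(a))*Y
    q=proj('top',[Tp-.0064*v,Tp+.0064*v]); r=proj('side',[Tp-.0064*v,Tp+.0064*v]); print(a,'top d',((q[1]-q[0])*14).round(0),'side d',((r[1]-r[0])*12).round(0))
E
```

```text
plate [ 0.618  -0.17    0.1142] 0.0005598490168224182
tip [ 0.6005 -0.1558  0.1698] 0.0007251060483026992 axis tip-plate 0.05996901436583012 -9.95778458618195e-05 -0.0001595493740486465
seat from tip [ 0.6132 -0.1663  0.129 ]
flange [ 0.613  -0.1659  0.1319] 0.0001767619741539727 0.018794448097964253
[[190 193 148 139 164 168 146 144 163 158 173 196 196 198]
 [192 166 161 127 114 117 106 142 130 150 158 148 193 196]
 [183 155 157 106  77 121 112 103 102 115 147 127 194 151]
 [130 158 135  81  72  93  80  81 104 106 141 165 198  87]
 [115 153 113  99  76 106 137  86  86  88 119 175 173  80]
 [ 88 101 109  93  55 136 179  98  61 100  87 172 186 169]
 [ 81  82 122 111  54 140 186  98  64 135 127 173 187 190]
 [119  87  93 119  70 142 186  94  62  97 163 183 186 190]
 [125  87  87  92  72 121 162  94 105 160 146 181 187 190]
 [125  86  91  89  81 104 121 144 171 185 174 185 188 191]
 [152 116  82  85  80  95  84  94 180 188 186 189 193 154]
 [108 150 172 165 160 181 100  57 149 184 192 192 157 113]
 [ 95  85 107 176 197 204 154  82 176 199 158 129 111 104]]
-60 top d [68.  9.] side d [29. 34.]
-45 top d [68. -8.] side d [43. 24.]
-30 top d [ 64. -25.] side d [55. 13.]
-15 top d [ 55. -41.] side d [63.  0.]
0 top d [ 43. -53.] side d [ 66. -12.]
15 top d [ 27. -62.] side d [ 65. -23.]
30 top d [ 10. -67.] side d [ 60. -33.]
45 top d [ -8. -67.] side d [ 51. -41.]
60 top d [-25. -63.] side d [ 38. -46.]
```

Emit:
jog_arm(
  moves=[
    {"fingers": 1, "xyz": [0, 0, -3], "angular": [0, 0, 0]},
    {"fingers": 1, "xyz": [0, 0, -8], "angular": [0, 0, 0]},
    {"fingers": 1, "xyz": [0, 0, -13], "angular": [0, 0, 0]},
    {"fingers": 1, "xyz": [0, 0, -18], "angular": [0, 0, 0]},
    {"fingers": 1, "xyz": [0, 0, -20], "angular": [0, 0, 0]},
    {"fingers": 1, "xyz": [0, 0, -20], "angular": [0, 0, 0]},
  ],
  grip_force=60,
)

```text
clock: 4.8
position: [0.6174, 0.2862, 0.2352]
ee_rot: [2.655, 1.679, 0.004]
force: [-0.0, -0.2, -2.2]
width: 0.372
```

The tip lies on the plate's axis within 0.2 mm and the flange estimate agrees within 3 mm. The blade stripe is vertical in the top image, so it sits about +38° from the seat's x. The hub is gripped at 34.2 mm as expected. Next: pre-position above the shaft.

```bash
cat >> shaft.py <<'E'
SEAT=np.array([.6132,-.1663,.130])
def tool(a):
    v=np.cos(np.radians(a))*X+np.sin(np.radians(a))*Y; return R.from_matrix(np.c_[v,np.cross(-N,v),-N])
E
python3 - <<'E'
from shaft import *
o=arm.observe(); print(o['joints'].round(2))
P=SEAT+(.08+.0337)*N; print(P); go(P,tool(38)); go(P,tool(218))
E
```

```text
[-0.84  0.57  0.55  1.47 -0.31  1.19 -0.7 ]
[ 0.58033437 -0.13920767  0.2354208 ]
t 4.8 xyz cm [-40.02  14.89  -0.1 ] ang [-0.3839  0.1288  1.1386] F [-0.  -0.2 -2.2] w 0.372
t 4.8 xyz cm [-40.02  14.89  -0.1 ] ang [-0.1442 -0.4299 -1.9602] F [-0.  -0.2 -2.2] w 0.372
```

Emit:
jog_arm(
  moves=[
    {"fingers": 1, "xyz": [-2, 0.7, -2], "angular": [0, 0, 0]},
    {"fingers": 1, "xyz": [-6, 2.2, -4], "angular": [-0.02, 0.01, 0.08]},
    {"fingers": 1, "xyz": [-10, 3.7, -4], "angular": [-0.07, 0.02, 0.2]},
    {"fingers": 1, "xyz": [-14, 5.2, -4], "angular": [-0.11, 0.04, 0.32]},
    {"fingers": 1, "xyz": [-18, 6.7, -4], "angular": [-0.15, 0.05, 0.44]},
    {"fingers": 1, "xyz": [-22, 8.2, -4], "angular": [-0.19, 0.06, 0.57]},
    {"fingers": 1, "xyz": [-26, 9.7, -4], "angular": [-0.24, 0.08, 0.7]},
    {"fingers": 1, "xyz": [-30, 11.2, -4], "angular": [-0.28, 0.09, 0.83]},
    {"fingers": 1, "xyz": [-34, 12.6, -4], "angular": [-0.32, 0.11, 0.96]},
    {"fingers": 1, "xyz": [-38, 14.1, -4], "angular": [-0.36, 0.12, 1.08]},
    {"fingers": 1, "xyz": [-40, 14.9, -3], "angular": [-0.384, 0.129, 1.139]},
    {"fingers": 1, "xyz": [-40, 14.9, -2], "angular": [-0.384, 0.129, 1.139]},
  ],
)

```text
clock: 6.3
position: [0.5778, -0.1416, 0.2529]
ee_rot: [2.868, -0.042, 0.428]
force: [0.3, 0.4, -2.3]
width: 0.366
```

Emit:
jog_arm(
  moves=[
    {"fingers": 1, "xyz": [0, 0, 0], "angular": [0, 0, 0]},
    {"fingers": 1, "xyz": [0, 0, 0], "angular": [0, 0, 0]},
    {"fingers": 1, "xyz": [0, 0, 0], "angular": [0, 0, 0]},
  ],
)

```text
clock: 6.68
position: [0.5802, -0.1386, 0.254]
ee_rot: [2.868, -0.036, 0.432]
force: [-0.4, -0.2, -1.1]
width: 0.367
```

```bash
python3 - <<'E'
from shaft import *
o=arm.observe(); print(o['joints'].round(2),o['position'])
go(SEAT+.1137*N,tool(38))
avg={n:np.mean([imaging.get_image(n)[:,:,::-1].astype(float) for _ in range(3)],0) for n in('top','side')}
np.savez('avg2.npz',**avg)
c=proj('side',o['position'])[0].astype(int); print(c); c2=proj('top',o['position'])[0].astype(int); print(c2)
f=lambda im,c:cv2.resize(np.clip(im[c[1]-50:c[1]+50,c[0]-50:c[0]+50],0,255).astype(np.uint8),(400,400),interpolation=cv2.INTER_CUBIC)
cv2.imwrite('pics/c3.png',np.hstack([f(avg['top'],c2),f(avg['side'],c)]))
E
```

```text
[-0.8   0.31  1.04  1.99 -0.13  0.66 -1.34] [ 0.58021598 -0.13864367  0.25400552]
t 6.67 xyz cm [-0.53 -0.38  1.74] ang [0.0009 0.0016 0.0017] F [-0.4 -0.2 -1.1] w 0.367
[389 241]
[421 229]
```

View pics/c3.png

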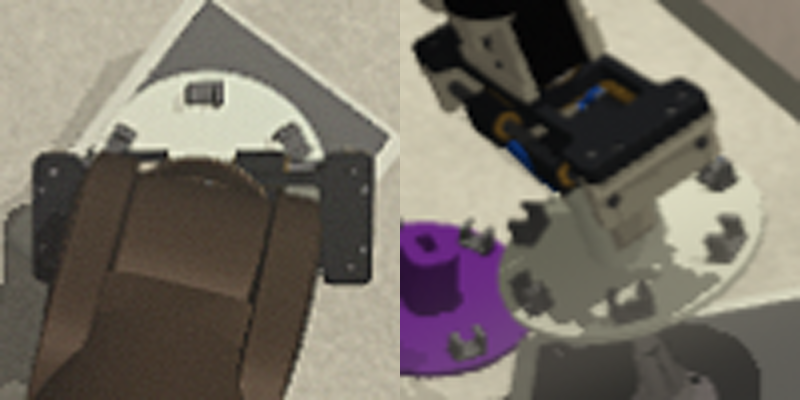

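The head is held level with the slope. In the side crop five clips are visible at (528,220), (530,293), (632,298), (724,240) and (716,175). In the top crop the +x clip is at (204,93). I'll use these to check the head's offset in the hand.

```bash
python3 - <<'E'
from shaft import *
from scipy.optimize import least_squares
o=arm.observe(); Rt=R.from_rotvec(o['ee_rot']); p=o['position']
side=np.array([(528,220),(530,293),(632,298),(724,240),(716,175)],float); side=(side-(400,0))/4+(389-50,241-50)-.4
top=np.array([(122,138),(204,93),(293,137)],float)/4+(421-50,229-50)-.4
ang=lambda l:np.radians(l)
def pts(q,angs):  # tool-frame clip centres at 11 mm above underside
    return p+Rt.apply(np.c_[q[0]+.062*np.cos(angs),q[1]+.062*np.sin(angs),np.full(len(angs),q[2]-.011)])
base=np.radians(np.arange(6)*60)
P0=pts([0,0,.0337],base); a=proj('side',P0); b=proj('top',P0)
ia=[np.argmin(np.hypot(*(a-s).T)) for s in side]; ib=[np.argmin(np.hypot(*(b-s).T)) for s in top]
print(ia,ib,(side-a[ia]).round(1).tolist(),(top-b[ib]).round(1).tolist())
for use in('both','side','top'):
    def res(q):
        r1=proj('side',pts(q,base[ia]))-side; r2=proj('top',pts(q,base[ib]))-top
        return np.r_[r1.ravel() if use!='top' else [],r2.ravel() if use!='side' else []]
    s=least_squares(res,[0,0,.0337]); print(use,s.x.round(4),np.abs(s.fun).max())
E
```

```text
[np.int64(4), np.int64(3), np.int64(2), np.int64(1), np.int64(0)] [np.int64(5), np.int64(0), np.int64(1)] [[1.7, -2.0], [1.6, -1.3], [2.2, -2.5], [1.4, -0.9], [1.9, 0.1]] [[0.7, -3.1], [-0.5, -1.8], [-0.2, -3.2]]
both [ 0.0056 -0.0006  0.0342] 1.455586491911447
side [ 0.0096 -0.0129  0.0436] 1.1718891517926693
top [ 0.0045 -0.001   0.0701] 0.6582862434692913
```

```bash
python3 - <<'E'
from shaft import *
from scipy.optimize import least_squares
o=arm.observe(); Rt=R.from_rotvec(o['ee_rot']); p=o['position']; d=np.load('avg2.npz')
g=d['top'].mean(2); E=[]
for u in range(371+40,371+72):
    col=g[190:215,u]; j=np.argmax(np.diff(col)); a,b=col[j],col[j+1]; E.append((u,190+j+.5))
E=np.array(E); print(E[:,1])
def tool_pt(n,uv,zt):
    c,v=ray(n,uv); c=Rt.inv().apply(c-p); v=Rt.inv().apply(v); return c+v*(zt-c[2])/v[2]
Q=np.array([tool_pt('top',e,.0337-.006) for e in E])[:,:2]
def f(q): return np.hypot(*(Q-q).T)-.075
s=least_squares(f,[0,0],loss='soft_l1',f_scale=.001); print('top rim centre tool xy',s.x.round(4),np.sort(np.abs(s.fun)).round(4)[[16,-1]])
# side: red/green differences on clips: dark blobs
im=d['side']; lab=cv2.cvtColor(np.clip(im,0,255).astype(np.uint8),cv2.COLOR_BGR2HSV)
# side rim: walk from outside along radial projected lines
G=im.mean(2)
for a in range(-180,180,15):
    v=np.array([np.cos(np.radians(a)),np.sin(np.radians(a)),0]); prof=[]
    rr=np.arange(.066,.090,.001)
    P=np.array([p+Rt.apply(v*r+[0,0,.0337-.006]) for r in rr]); q=proj('side',P)
    val=cv2.remap(G.astype(np.float32),q[:,0].astype(np.float32).reshape(1,-1),q[:,1].astype(np.float32).reshape(1,-1),1)[0]
    print(a,val[::1].round(0).astype(int))
E
```

```text
[198.5 198.5 197.5 197.5 197.5 196.5 196.5 204.5 204.5 204.5 204.5 204.5
 204.5 205.5 205.5 204.5 196.5 196.5 196.5 197.5 197.5 197.5 198.5 198.5
 198.5 199.5 199.5 200.5 213.5 213.5 202.5 203.5]
top rim centre tool xy [0.0043 0.    ] [0.0015 0.0223]
-180 [130 136 142 140 136 124 111 102 100 100 100 100  99  99  99  99 100 100
 100 100 100  98  96  96]
-165 [94 97 99 98 96 96 96 96 96 96 96 96 97 97 97 97 97 97 97 97 97 97 97 97]
-150 [98 99 98 97 95 95 94 94 94 94 94 94 94 94 94 94 94 94 94 94 94 94 94 94]
-135 [97 97 96 95 94 94 93 92 92 89 86 83 83 83 84 84 86 89 91 92 92 93 93 93]
-120 [ 41  41  42  43  85 129 162 176 187 193 195 197 197 197 193 169 145 125
 110  95  97 106 115 129]
-105 [ 39  39  40  40  41  51  78 101 118 128 143 161 168 175 183 189 190 193
 196 196 197 197 197 197]
-90 [133 141 144 146 149 152 139 129 128 132 137 140 141 144 150 148 147 147
 139 130 123 122 125 131]
-75 [46 42 41 41 40 41 37 31 25 19 14 15 15 15 15 15 16 17 17 17 18 19 20 20]
-60 [27 24 21 21 21 21 21 21 22 22 22 23 24 25 26 28 29 31 32 33 34 34 34 34]
-45 [108 105 102 100  96  90  86  82  77 
[... 795 characters left out ...]
8 156 161 167 175 183 185 190 186 174 162 155 151 149 156
 165 173 177 181 182 182]
90 [125 125 125 125 125 125 126 132 145 156 165 166 160 153 146 144 144 148
 161 174 185 193 194 185]
105 [117 118 119 120 122 123 124 124 125 125 124 122 121 118 114 109 103  95
  88  81  75  74  73  72]
120 [ 80  81  88  99 111 118 120 122 123 121 118 115 113 111 109 101  91  81
  74  71  68  65  65  65]
135 [121 122 122 123 123 123 122 118 114 110 109 108 106  96  87  78  75  72
  68  68  67  66  66  65]
150 [166 170 174 176 173 169 160 144 128 113 104  95  87  82  77  72  71  70
  68  67  67  67  67  67]
165 [172 175 177 176 171 161 138 118 101 110 113 108 100  97  94  95  98  98
  97  95  90  84  88  88]
```

Offset check: the top rim fit gives +4.3 mm in x and 0.0 in y. The side rim gives about +3.5 mm in x. I'll use a head offset of +4 mm along tool x. Now align and lower over the shaft, stopping short of the slot.

Emit:
jog_arm(
  moves=[
    {"fingers": 1, "xyz": [-0.9, -0.35, 0.5], "angular": [0, 0, 0]},
    {"fingers": 1, "xyz": [-0.95, -0.4, 2], "angular": [0, 0, 0]},
    {"fingers": 1, "xyz": [-0.95, -0.4, 3.7], "angular": [0, 0, 0]},
    {"fingers": 1, "xyz": [-0.95, -0.4, 3.7], "angular": [0, 0, 0]},
    {"fingers": 1, "xyz": [-0.95, -0.4, 3.7], "angular": [0, 0, 0]},
  ],
)

```text
clock: 7.6
position: [0.5813, -0.1444, 0.2159]
ee_rot: [2.868, -0.038, 0.431]
force: [0.1, 0.0, -2.4]
width: 0.365
```

```bash
cat >> shaft.py <<'E'
OFF=.004
def st(a=38):
    o=arm.observe(); Rt=R.from_rotvec(o['ee_rot']); M=o['position']+Rt.apply([OFF,0,.0337]); d=M-SEAT
    x=Rt.apply([1,0,0]); print('t',round(o['clock'],2),'mouth in seat mm',(np.array([d@X,d@Y,d@N])*1000).round(1),'turn',np.degrees(np.arctan2(x@Y,x@X)).round(1),'tilt',np.degrees(np.arccos(-Rt.apply([0,0,1])@N)).round(2),'F seat',(np.array([X,Y,N])@o['force']).round(1),'T',o['ft_torque'].round(2),'w',round(o['width']*92,1))
    print('err tool mm',Rt.inv().apply(SEAT+N*(d@N)-M).round(4)*1000)
E
python3 - <<'E'
from shaft import *
st()
s=imaging.get_image('side')[:,:,::-1]; cv2.imwrite('pics/c4.png',cv2.resize(s[190:310,330:490],(800,600),interpolation=cv2.INTER_CUBIC))
E
```

```text
t 7.6 mouth in seat mm [-0.4 -1.  60.3] turn 38.0 tilt 0.16 F seat [-0.8  0.1 -2.3] T [ 0.37  0.62 -0.04] w 33.6
err tool mm [ 0.9 -0.5 -0. ]
```

View pics/c4.png

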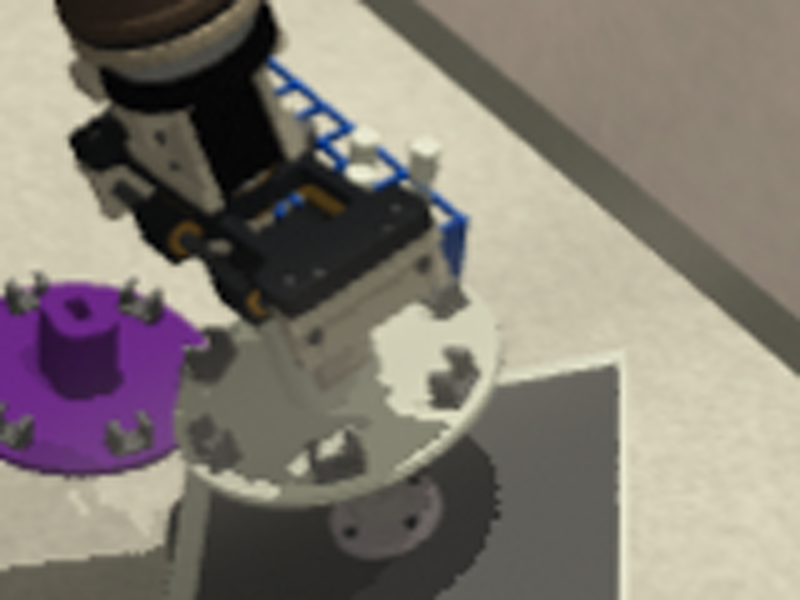

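The disc hangs parallel over the shaft with the tip hidden, and the plate is visible below at about (385,515). Lowering to just above slot contact.

Emit:
jog_arm(
  moves=[
    {"fingers": 1, "xyz": [0.08, -0.05, 1], "angular": [0, 0, 0]},
    {"fingers": 1, "xyz": [0.08, -0.05, 2], "angular": [0, 0, 0]},
    {"fingers": 1, "xyz": [0.08, -0.05, 3], "angular": [0, 0, 0]},
    {"fingers": 1, "xyz": [0.08, -0.05, 3.8], "angular": [0, 0, 0]},
    {"fingers": 1, "xyz": [0.08, -0.05, 3.8], "angular": [0, 0, 0]},
    {"fingers": 1, "xyz": [0.08, -0.05, 3.8], "angular": [0, 0, 0]},
  ],
)

```text
clock: 8.4
position: [0.5931, -0.153, 0.1805]
ee_rot: [2.868, -0.038, 0.431]
force: [-0.1, -0.9, -2.5]
width: 0.364
```

```bash
python3 - <<'E'
from shaft import *
st()
E
```

```text
t 8.4 mouth in seat mm [-0.2 -0.2 22. ] turn 38.0 tilt 0.17 F seat [-0.5 -0.8 -2.5] T [0.48 0.85 0.01] w 33.5
err tool mm [ 0.3 -0.  -0. ]
```

Emit:
jog_arm(
  moves=[
    {"fingers": 1, "xyz": [0.03, 0, 0.4], "angular": [0, 0, 0]},
    {"fingers": 1, "xyz": [0.03, 0, 0.8], "angular": [0, 0, 0]},
    {"fingers": 1, "xyz": [0.03, 0, 1.1], "angular": [0, 0, 0]},
    {"fingers": 1, "xyz": [0.03, 0, 1.1], "angular": [0, 0, 0]},
    {"fingers": 1, "xyz": [0.03, 0, 1.1], "angular": [0, 0, 0]},
  ],
)

```text
clock: 9.02
position: [0.596, -0.1552, 0.1697]
ee_rot: [2.869, -0.037, 0.429]
force: [-2.9, 2.6, -6.8]
width: 0.365
```

```bash
python3 - <<'E'
from shaft import *
st()
E
```

```text
t 9.03 mouth in seat mm [-0.9  0.  10.7] turn 38.1 tilt 0.23 F seat [-6.2  0.2 -4.8] T [1.08 1.58 0.02] w 33.5
err tool mm [ 0.7  0.6 -0. ]
```

Emit:
jog_arm(
  moves=[
    {"fingers": 1, "xyz": [-0.08, -0.06, 0], "angular": [0, 0, 0]},
    {"fingers": 1, "xyz": [-0.08, -0.06, 0], "angular": [0, 0, 0]},
    {"fingers": 1, "xyz": [-0.08, -0.06, 0], "angular": [0, 0, 0]},
  ],
)

```text
clock: 9.4
position: [0.5959, -0.155, 0.17]
ee_rot: [2.868, -0.038, 0.431]
force: [-3.2, 0.4, -5.7]
width: 0.367
```

```bash
python3 - <<'E'
from shaft import *
st()
E
```

```text
t 9.4 mouth in seat mm [-1.   0.1 11.1] turn 38.0 tilt 0.16 F seat [-4.6 -1.7 -4.3] T [ 0.83  1.58 -0.07] w 33.8
err tool mm [ 0.7  0.6 -0. ]
```

Emit:
jog_arm(
  moves=[
    {"fingers": 1, "xyz": [-0.08, -0.06, 0], "angular": [0, 0, 0]},
    {"fingers": 1, "xyz": [-0.08, -0.06, 0.2], "angular": [0, 0, 0]},
    {"fingers": 1, "xyz": [-0.08, -0.06, 0.2], "angular": [0, 0, 0]},
  ],
)

```text
clock: 9.78
position: [0.5962, -0.155, 0.1681]
ee_rot: [2.868, -0.038, 0.433]
force: [-3.3, 0.9, -2.5]
width: 0.369
```

```bash
python3 - <<'E'
from shaft import *
st()
E
```

```text
t 9.78 mouth in seat mm [-1.4  0.3  9.2] turn 38.0 tilt 0.12 F seat [-3.9 -1.4 -1.2] T [ 0.64  1.3  -0.05] w 34.0
err tool mm [0.9 1.1 0. ]
```

Emit:
jog_arm(
  moves=[
    {"fingers": 1, "xyz": [-0.06, -0.05, 0.2], "angular": [0, 0, 0]},
    {"fingers": 1, "xyz": [-0.06, -0.05, 0.4], "angular": [0, 0, 0]},
    {"fingers": 1, "xyz": [-0.06, -0.05, 0.4], "angular": [0, 0, 0]},
    {"fingers": 1, "xyz": [-0.06, -0.05, 0.4], "angular": [0, 0, 0]},
  ],
)

```text
clock: 10.28
position: [0.5969, -0.1558, 0.164]
ee_rot: [2.867, -0.038, 0.433]
force: [-0.1, -2.4, -3.0]
width: 0.37
```

```bash
python3 - <<'E'
from shaft import *
st()
E
```

```text
t 10.28 mouth in seat mm [-2.   0.1  5.1] turn 38.0 tilt 0.14 F seat [ 0.3 -1.9 -3.3] T [-0.06  0.69 -0.11] w 34.0
err tool mm [1.5 1.3 0. ]
```

Emit:
jog_arm(
  moves=[
    {"fingers": 1, "xyz": [0, 0, 0.15], "angular": [0, 0, 0]},
    {"fingers": 1, "xyz": [0, 0, 0.3], "angular": [0, 0, 0]},
    {"fingers": 1, "xyz": [0, 0, 0.3], "angular": [0, 0, 0]},
    {"fingers": 1, "xyz": [0, 0, 0.3], "angular": [0, 0, 0]},
  ],
)

```text
clock: 10.78
position: [0.5977, -0.1564, 0.1616]
ee_rot: [2.868, -0.038, 0.433]
force: [-4.5, 0.2, 5.4]
width: 0.368
```

```bash
python3 - <<'E'
from shaft import *
st()
s=imaging.get_image('side')[:,:,::-1]; cv2.imwrite('pics/c5.png',cv2.resize(s[215:305,350:470],(800,600),interpolation=cv2.INTER_CUBIC))
E
```

```text
t 10.78 mouth in seat mm [-2.   0.1  2.4] turn 38.0 tilt 0.11 F seat [-1.4 -2.7  6.3] T [-0.08  1.1  -0.22] w 33.9
err tool mm [1.5 1.3 0. ]
```

View pics/c5.png

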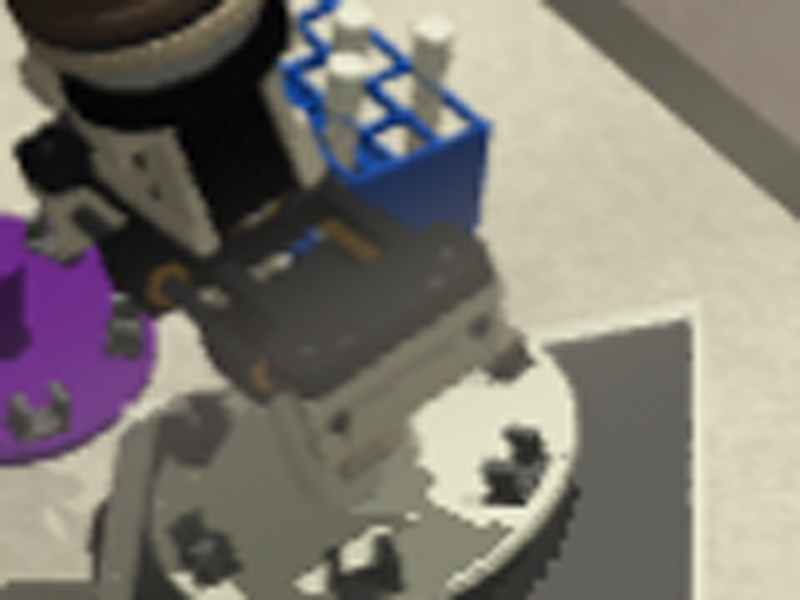

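The head is low over the slope and seated over the shaft with nothing else touched. Axial force is rising, so the taper is engaged. Pressing on.

Emit:
jog_arm(
  moves=[
    {"fingers": 1, "xyz": [0, 0, 0.1], "angular": [0, 0, 0]},
    {"fingers": 1, "xyz": [0, 0, 0.2], "angular": [0, 0, 0]},
    {"fingers": 1, "xyz": [0, 0, 0.3], "angular": [0, 0, 0]},
    {"fingers": 1, "xyz": [0, 0, 0.3], "angular": [0, 0, 0]},
    {"fingers": 1, "xyz": [0, 0, 0.3], "angular": [0, 0, 0]},
  ],
)

```text
clock: 11.45
position: [0.5983, -0.1569, 0.1601]
ee_rot: [2.87, -0.039, 0.434]
force: [-20.7, 9.1, 33.3]
width: 0.369
```

```bash
python3 - <<'E'
from shaft import *
st()
E
```

```text
t 11.45 mouth in seat mm [-1.9  0.2  0.7] turn 38.0 tilt 0.04 F seat [-7.7 -6.2 39. ] T [ 0.23  2.46 -0.45] w 34.0
err tool mm [ 1.3  1.3 -0. ]
```

Axial force hit a hard stop at 39 N, above the 22 N the taper needs, and the estimated gap is 0.7 mm. Unload, release and retract.

Emit:
jog_arm(
  moves=[
    {"fingers": 1, "xyz": [0, 0, -0.15], "angular": [0, 0, 0]},
    {"fingers": 1, "xyz": [0, 0, -0.2], "angular": [0, 0, 0]},
    {"fingers": 1, "xyz": [0, 0, -0.2], "angular": [0, 0, 0]},
  ],
)

```text
clock: 11.82
position: [0.598, -0.1567, 0.1603]
ee_rot: [2.867, -0.038, 0.433]
force: [-0.1, -2.7, 2.0]
width: 0.365
```

```bash
python3 - <<'E'
from shaft import *
st()
E
```

```text
t 11.82 mouth in seat mm [-2.   0.2  1.1] turn 38.0 tilt 0.14 F seat [ 2.3 -2.1  1.3] T [-0.34  0.61 -0.24] w 33.6
err tool mm [1.5 1.4 0. ]
```

A gentle pull test, staying below 10 N.

Emit:
jog_arm(
  moves=[
    {"fingers": 1, "xyz": [0, 0, -0.06], "angular": [0, 0, 0]},
    {"fingers": 1, "xyz": [0, 0, -0.06], "angular": [0, 0, 0]},
  ],
)

```text
clock: 12.08
position: [0.5978, -0.1566, 0.1606]
ee_rot: [2.867, -0.037, 0.432]
force: [3.8, -4.8, -6.7]
width: 0.368
```

```bash
python3 - <<'E'
from shaft import *
st()
E
```

```text
t 12.07 mouth in seat mm [-2.1  0.1  1.4] turn 38.0 tilt 0.17 F seat [ 3.1 -1.3 -8.4] T [-0.49  0.24 -0.12] w 33.9
err tool mm [1.6 1.4 0. ]
```

It holds against about 8 N. Press once more, unload, then open and retract.

Emit:
jog_arm(
  moves=[
    {"fingers": 1, "xyz": [0, 0, 0.15], "angular": [0, 0, 0]},
    {"fingers": 1, "xyz": [0, 0, 0.25], "angular": [0, 0, 0]},
    {"fingers": 1, "xyz": [0, 0, 0.25], "angular": [0, 0, 0]},
    {"fingers": 1, "xyz": [0, 0, 0.06], "angular": [0, 0, 0]},
    {"fingers": 1, "xyz": [0, 0, 0.06], "angular": [0, 0, 0]},
    {"fingers": -0.2, "xyz": [0, 0, 0.06], "angular": [0, 0, 0]},
    {"fingers": -0.2, "xyz": [0, 0, 0.06], "angular": [0, 0, 0]},
    {"fingers": -0.2, "xyz": [0, 0, 0.06], "angular": [0, 0, 0]},
    {"fingers": -0.2, "xyz": [0, 0, -1], "angular": [0, 0, 0]},
    {"fingers": -0.2, "xyz": [0, 0, -4], "angular": [0, 0, 0]},
    {"fingers": -0.2, "xyz": [0, 0, -8], "angular": [0, 0, 0]},
    {"fingers": -0.2, "xyz": [0, 0, -10], "angular": [0, 0, 0]},
  ],
)

```text
clock: 13.58
position: [0.5687, -0.132, 0.2554]
ee_rot: [2.869, -0.038, 0.434]
force: [-0.5, 0.6, 0.2]
width: 0.599
```

Emit:
jog_arm(
  moves=[
    {"fingers": -0.2, "xyz": [0, 0, -5], "angular": [0, 0, 0]},
    {"fingers": -0.2, "xyz": [0, 0, -9], "angular": [0, 0, 0]},
    {"fingers": -0.2, "xyz": [0, 0, -9], "angular": [0, 0, 0]},
  ],
)

```text
clock: 13.95
position: [0.5442, -0.1084, 0.3389]
ee_rot: [2.872, -0.032, 0.438]
force: [0.5, 0.8, -0.5]
width: 0.597
```

```bash
python3 - <<'E'
from shaft import *
st()
s=imaging.get_image('side')[:,:,::-1]; t=imaging.get_image('top')[:,:,::-1]
f=lambda im:cv2.resize(im,(400,600),interpolation=cv2.INTER_CUBIC)
cv2.imwrite('pics/c6.png',np.hstack([f(s[225:330,365:435+0]),cv2.resize(t[150:350,230:500],(400,600))])); cv2.imwrite('pics/s6.png',s)
E
```

```text
t 13.95 mouth in seat mm [ -2.1   3.4 193.8] turn 38.2 tilt 0.26 F seat [-0.3  0.9 -0.4] T [0.27 0.48 0.03] w 54.9
err tool mm [-0.5  4.  -0. ]
```

View pics/c6.png

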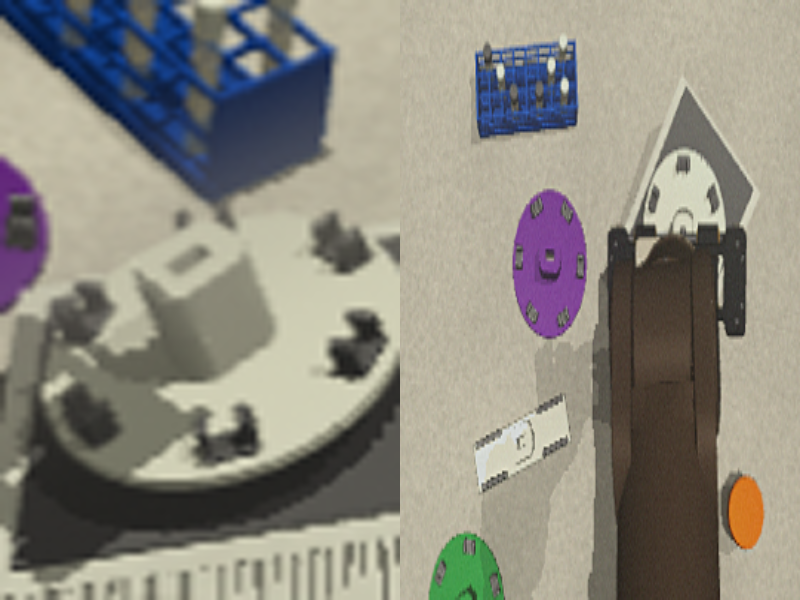

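The left crop shows the head flush over the plate. Its hub top is centred at about side pixel (397.9, 270.9), where a home head should show (397.9, 270.2); 3 mm short would read about 269.3. The right crop shows the rack, bar head and jar standing and the gripper clear. Handing in.

```bash
python3 - <<'E'
from shaft import *
print(arm.observe()['force'],arm.observe()['clock']); print(job.sign_off())
E
```

```text
[-0.63188186  1.03118611  0.8898786 ] 14.05
the job is handed in; nothing more can be done
None
```

I fitted the round head on the drive shaft, released it and handed the job in at 14.05 s. No verdict was reported.

- **Which head:** I took the smaller white disc (radius about 75 mm). The other white one is about 105 mm in radius.
- **Fit:** The blade looked to be about 38° from the seat's x, and the slot took it there at the first try.
- **Pressing:** I pressed to a hard stop at 39 N along the shaft. The head held against a pull of about 8 N, and I then pressed it once more.
- **Final picture:** The hub top is within about 1 pixel (roughly 2 mm) of where a fully seated head should show. That is too coarse to prove the 1.5 mm limit, so the main evidence for flush seating is the hard stop.
- **Bystanders:** The bar head, tube rack and specimen jar look to be standing where they were, judged by eye only. The gripper was clear of everything.

**Disagreements:**
- My estimated gap was 0.7 to 1.4 mm rather than zero.
- The arm's position readings put the head about 2 mm off centre from my camera estimate of the seat. I put this down to calibration and to my 4 mm estimate of how far off-centre the head sat in the grip.

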